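Stand the grater in its drying slot

TASK

The flat grater was left lying on the sandwich case: put it away by standing it upright, foot down and handle up, in the long slot of the bamboo drying block. A spring in the slot resists, so press it down firmly but without ramming until the foot is fully home on the slot's bottom, then let go. Leave everything else on the counter where it is.

Things in the scene. Friction and masses are not known exactly. Their poses are not given: they have to be found in the camera images.
- grater: Loose flat grey plastic grater, 170 mm long, about 0.12 kg. Origin: middle of the blade plate's underside; x from handle to foot, y across, z out of the toothed steel face. Plate x -50..50, 64 wide, z 0..8 mm; handle x -120..-50, 24 wide, z 0..16 mm. Starts flat, teeth up, on the sandwich case, handle overhanging the case edge to the robot's right.
- grater_grip (a point): Centre of the grater's handle (x -85, z 8 mm in the grater's frame); axes as the grater's.
- grater_foot (a point): Middle of the grater's foot edge, the end that goes down into the slot (x 50, z 4 mm in the grater's frame; axes as the grater's). The last 40 mm of the plate before it are plain.
- case: Clear plastic sandwich case, 130 x 130 x 40 mm high, stuck to the counter by non-slip feet. Origin at the centre of its underside, z up, x roughly to the robot's left. Stands on either side of the counter.
- stand: Bamboo drying block fixed to the counter, 90 (x) x 120 (y) x 60 mm (z) high. Origin: centre of its underside, z up. Two slots in its top run along y, both 42 mm deep: the long one at x = 0 for the grater, and a short one at x = -27 mm, 38 long x 6 mm wide, too small for it.
- slot_mouth (a point): Centre of the long slot (66 mm long in y, 10 mm wide in x, bevelled 2.5 mm) at the block's top, 60 mm over the counter; axes as the block's. The 64 x 8 mm plate fits either way round.
- slot_floor (a point): Centre of the long slot's floor, 18 mm over the counter, where the foot edge must rest; axes as the block's. A sprung steel bar, 40 mm long, stands 4 mm proud of the slot's +x wall, crest 22 mm below the block's top; the plate must push it back at least 2 mm, which takes some 5 to 15 N downwards.
- bento: Bystander: bamboo two-tier bento box, 114 x 174 x 116 mm high, origin under its centre.
- muffin_a: Bystander: blue silicone muffin cup, 70 mm across, 38 mm high, origin under its centre; near the middle of the counter.
- muffin_b: Bystander: the other blue muffin cup, same size, farther out to one side.
- spoon: Bystander: stainless spoon, 170 mm long, lying along its x axis between the case and the block.
- mug: Bystander: white mug, 80 mm across, 90 mm high, origin under its centre.
- jar: Bystander: lidded glass jar, 72 mm across, 100 mm high, origin under its centre.
There are look-alikes about, which are no part of the job. What is shaped like the grater but blue or turquoise is not meant.

How it is judged:
At the end, for the whole second after the job is handed in: The grater stands released and still in the long slot, its foot edge within 4 mm of the slot floor's height and 6 mm of its centre, upright within 0.08 rad and its width in line with the slot within 0.1 rad; bento box, muffin cups, spoon, mug and jar are each within 20 mm of where they began (z of grater_foot in the frame of slot_floor between -0.004 and 0.004 m and horizontal distance between grater_foot and slot_floor below 0.006 m and angle between the x axis of grater and the z axis of stand, either way round below 0.08 rad and angle between the y axis of grater and the y axis of stand, either way round below 0.1 rad and linear speed of grater below 0.01 m/s and distance of each of bento, muffin_a, muffin_b, spoon, mug, jar from where it was at the start of the episode below 0.02 m); the robot touches nothing.
It fails at once if the grater is rammed against the block with more than 60 N (contact force between grater and stand above 60 N).
It fails at once if a bystander is pushed more than 40 mm away (distance of any of bento, muffin_a, muffin_b, spoon, mug, jar from where it was at the start of the episode above 0.04 m).
It also fails if it takes over 50 s, if anything falls off the work surface, if the arm or the gripper's body presses on something with over 40 N, if the wrist force passes 120 N, or if a joint passes its speed limit or range.

ROBOT

A 6-joint arm with a two-finger parallel gripper is mounted at the origin on the work surface. World frame = base frame: x ahead of the robot, y to its left, z up, the work surface at z = 0. Lengths are in m, angles in rad, forces in N, time in s.
With the tool pointing down it reaches from about 0.3 to 0.875 m from the base axis. Payload 6.4 kg.
Tool frame: the origin (TCP) lies between the finger pads; the fingertips stand 25 mm ahead of it and the grasp point (between the pads) lies 6 mm ahead of it; z points along the fingers, y is the line along which they close (so a half turn about z gives the same grasp; the last joint's range is limited). The gripper opens to 85 mm and grips with 20 to 120 N. Pads are 22 mm wide; open, the fingers measure 114 mm over their backs; the gripper's body (76 mm by 85 mm) begins 54 mm behind the grasp point. The pads swing forward as they close: fully open they stand 13 mm farther back than shut.
Start: joints at [-1.397, 0.181, 1.607, -0, 1.354, -0.206], TCP at [0.213, -0.534, 0.256] pointing down, gripper open.
Joint ranges: [-2.99, 2.99], [-0.89, 2.07], [0.3, 2.58], [-1.14, 4.28], [0, 2.63], [-3.12, 3.12]. Speed limits (rad/s): [2.57, 2.57, 3.01, 3.14, 3.14, 3.14].

INTERFACE

Orientations are given as a unit quaternion [w, x, y, z].
In Python, from bench import ctrl gives the robot as it stands.
- The arm moves only by the tool servo_tool, never from a script. Its argument "series" is text: rows parted by semicolons, each of 7 numbers parted by spaces: the gripper command: -1 is fully open, 1 is shut, values between are in proportion, then the shift along the tool's x, y, z in m, then the turn, a rotation vector about the tool's x, y, z in degrees. A call has 1 to 12 rows; each row is the pose to reach, as a shift and turn from the pose commanded when the call began, along the tool's axes at that moment; what a row does not reach only later rows make up. A row lasts 1/12 s, in which the tool goes at most 41.7 mm and 7.16 degrees, less where a joint would pass 70% of its speed; a pose out of reach is approached as far as the arm can. A call with a gripper value outside its range is refused whole. The fingers move at their own pace and stop on an object; the grip force is fixed at half the most. Time passes only in rows, so rows that repeat a pose let the fingers close. It gives the time, the measured TCP pose, the force, the opening and the grip force at its end, in the units of the state.
- ctrl.get_obs(): the state, without advancing time (a new reading comes with each control period).
- ctrl.camera(name): name is "scene" or "top"; returns a dict with "img" (384x512x3 uint8, red, green, blue), "z_map" (384x512 float32, m along the optical axis (not along the pixel's ray), 0 where there is no reading), "fovy" (degrees; the focal length in pixels is half the picture's height over the tangent of half this angle, whatever the lens; pixels are square), "cx", "cy" (the principal point, pixels), "k1" (the pictures are not rectified: a ray, as slopes to the right and down, at radius r is drawn at 1 + k1 r^2 times it, then the intrinsics apply), "extrinsics" (4x4, takes a point from camera to world coordinates). Camera axes: x right, y down, z forward; pixel columns grow to the right and rows downward; lengths in m; the calibration is good to about 2 mm. A picture is of the moment at which its call begins.
- ctrl.hand_in(): hands the job in; it is judged then, once.
The state is a dict: "time_s": time; "q": joint angles; "dq": joint speeds; "joint_efforts": joint torques, N m; "eef_pos": TCP position; "eef_rot": TCP orientation; "wrist_force": force on the tool from outside, world axes, zero at the start; "torque": the same for the moment, N m; "opening": opening from 0.0 (shut) to 1.0 (fully open); "grasp_force": force on a finger pad.
Only numpy, scipy, OpenCV 4.12 (cv2) and the standard library are available. Lean on these libraries where they do the work, as an engineer would, in place of code of your own. Each camera call takes 0.05 s, during which the arm holds its last target. There are 200 camera calls.

## Working session

There is one attempt and no reset: what is moved stays moved. The work goes in short steps, Python scripts to look and compute and a tool call to move; the robot and the scene stay as the last step left them, time stands still between calls to the robot, and variables do not carry over. Pictures are saved under pics/ and viewed, at most 13 in all, crops included, and the job is handed in when it is done.

Besides the shell and the picture viewer there is one more tool, called as a command line: name --argument value ..., lists and objects as JSON in quotes. servo_tool: Moves the arm, as the interface text tells. Its arguments: {"type":"object","properties":{"series":{"type":"string"}},"required":["series"]}

```bash
mkdir -p pics; cat > h.py <<'E'
import numpy as np, cv2
from bench import ctrl
def cam(n):
    c=ctrl.camera(n); f=c['img'].shape[0]/2/np.tan(np.radians(c['fovy'])/2)
    c['K']=np.array([[f,0,c['cx']],[0,f,c['cy']],[0,0,1]]); c['D']=np.array([c['k1'],0,0,0.]); return c
def ray(c,uv):
    p=cv2.undistortPoints(np.array(uv,float).reshape(-1,1,2),c['K'],c['D']).reshape(-1,2)
    return np.c_[p,np.ones(len(p))]
def onplane(c,uv,z):
    E=np.array(c['extrinsics']); d=ray(c,uv)@E[:3,:3].T; o=E[:3,3]
    return o+d*((z-o[2])/d[:,2])[:,None]
def cloud(c):
    h,w=c['z_map'].shape; uv=np.stack(np.meshgrid(np.arange(w),np.arange(h)),-1).reshape(-1,2)
    E=np.array(c['extrinsics']); P=(ray(c,uv)*c['z_map'].reshape(-1,1))@E[:3,:3].T+E[:3,3]
    P[c['z_map'].ravel()==0]=np.nan; return P.reshape(h,w,3)
E
python3 - <<'E'
from h import *
s,t=cam('scene'),cam('top')
for c in(s,t): print(np.round(c['extrinsics'],3).tolist(),c['fovy'],c['k1'])
cv2.imwrite('pics/scene.png',cv2.resize(s['img'][:,:,::-1],(800,600)))
cv2.imwrite('pics/top.png',cv2.resize(t['img'][:,:,::-1],(800,600)))
o=ctrl.get_obs();print(o['eef_pos'],o['eef_rot'])
E
```

```text
[[0.355, 0.736, -0.576, 1.308], [0.935, -0.268, 0.234, -0.31], [0.018, -0.621, -0.783, 1.045], [0.0, 0.0, 0.0, 1.0]] 49.059061131890005 -0.11897562555593572
[[-0.021, -0.998, 0.051, 0.502], [-1.0, 0.021, -0.002, -0.014], [0.001, -0.051, -0.999, 1.363], [0.0, 0.0, 0.0, 1.0]] 54.17581023465215 -0.0799205764925557
[ 0.21310617 -0.53355722  0.25545991] [-8.12706685e-04  9.82027050e-01  1.88738473e-01  2.09241465e-05]
```

View pics/scene.png

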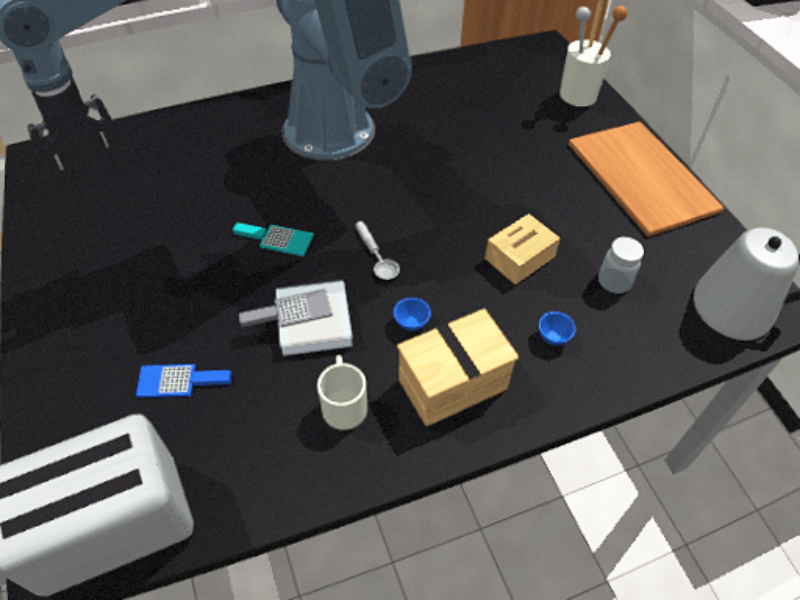

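View pics/top.png

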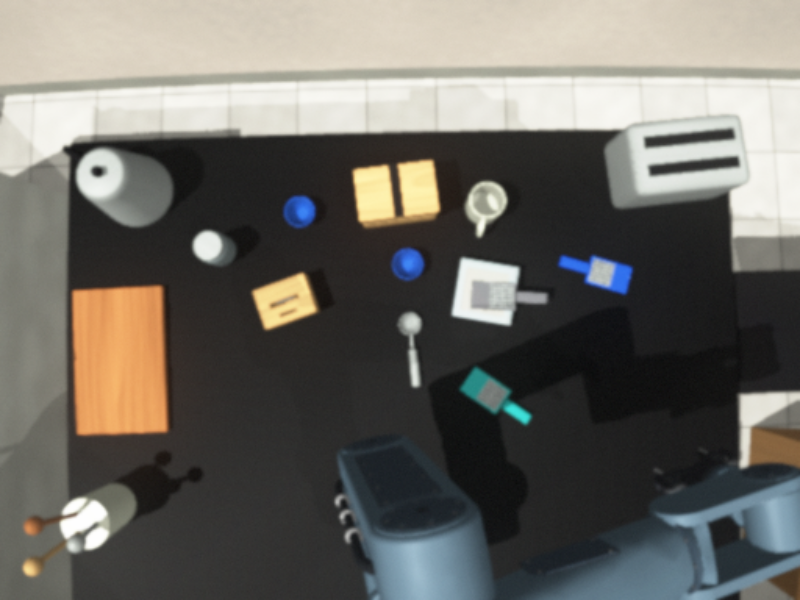

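The look-alikes are turquoise at top (490,392) and blue at top (600,272). The grey grater is on the clear case at top (505,295) / scene (305,308), with its handle to the robot's right, so that is the one meant. The block is at top (285,300), with the long slot at (288,299) and the short one nearer the robot at (287,312).

```bash
cat > m.py <<'E'
from h import *
T=cam('top'); S=cam('scene')
def rect(P):
    r=cv2.minAreaRect((P[:,:2]*1000).astype(np.float32)); return np.round(r[0],1),np.round(r[1],1),round(r[2],1)
for n,c,gb,sb in(('top',T,(288,165,360,215),(155,168,210,215)),('scene',S,(148,178,230,232),(305,132,362,182))):
    P=cloud(c); hsv=cv2.cvtColor(c['img'],cv2.COLOR_RGB2HSV); H,W=hsv.shape[:2]
    def box(b): m=np.zeros((H,W),bool); m[b[1]:b[3],b[0]:b[2]]=1; return m
    # block top: bamboo colour at top height
    m=box(sb)&(abs(P[...,2]-.06)<.008)
    print(n,'blocktop',rect(P[m]),np.median(P[m][:,2]),m.sum())
    # dark slots inside the block's top
    r=cv2.convexHull(np.argwhere(m)[:,::-1].astype(np.int32)); hm=np.zeros((H,W),np.uint8); cv2.fillConvexPoly(hm,r,1)
    hm=cv2.erode(hm,np.ones((5,5)))
    g=hsv[...,2]; d=((g<0.6*np.median(g[m]))&(hm>0)).astype(np.uint8)
    k,l,st,ce=cv2.connectedComponentsWithStats(d)
    for i in range(1,k):
        if st[i,4]>5:
            uv=np.argwhere(l==i)[:,::-1]; q=onplane(c,uv,.06); print('  slot',ce[i].round(1),st[i,4],rect(q),q.mean(0).round(4))
    # grater handle / plate
    m=box(gb)
    for lo,hi in((.035,.044),(.044,.0525),(.0525,.064)):
        k=m&(P[...,2]>lo)&(P[...,2]<hi); print('  layer',lo,k.sum(),rect(P[k]),hsv[k].mean(0).round())
    w=m&(hsv[...,2]<165)&(hsv[...,2]>70)&(hsv[...,1]<70)&(P[...,2]>.03)
    print('  grey',w.sum(),rect(onplane(c,np.argwhere(w)[:,::-1],.05)))
a=cv2.resize(T['img'][160:220,280:365,::-1],(680,480),interpolation=cv2.INTER_CUBIC)
b=cv2.resize(S['img'][170:235,145:235,::-1],(665,480),interpolation=cv2.INTER_CUBIC)
cv2.imwrite('pics/g.png',cv2.resize(np.hstack([a,b]),(800,286)))
E
python3 m.py
```

```text
top blocktop (array([550.1, 259.6]), array([ 90.3, 122.3]), 18.3) 0.05956618345548903 833
  layer 0.035 808 (array([ 563.3, -194.5]), array([132.2, 132.9]), 79.1) [ 63.   8. 233.]
  layer 0.044 516 (array([ 544. , -218.8]), array([181.7, 133.7]), 67.9) [ 78.   6. 187.]
  layer 0.0525 164 (array([ 555.7, -243.8]), array([ 53.2, 166. ]), 4.6) [101.   7. 162.]
  grey 163 (array([ 556.6, -233.1]), array([193. , 129.6]), 79.4)
scene blocktop (array([549.8, 255.2]), array([ 97.2, 126.3]), 19.0) 0.0607557589988546 830
  slot [329.9 147.4] 9 (array([524.4, 251. ]), array([ 3.1, 34. ]), 19.4) [0.5236 0.252  0.06  ]
  slot [335.7 152.4] 37 (array([550.1, 259.9]), array([10.1, 62.5]), 21.1) [0.5494 0.2598 0.06  ]
  layer 0.035 992 (array([ 558.2, -229.2]), array([202. , 135.7]), 79.3) [ 62.  10. 228.]
  layer 0.044 664 (array([ 558.1, -229.8]), array([198.2, 124.4]), 76.9) [100.   9. 170.]
  layer 0.0525 202 (array([ 557. , -248.6]), array([ 49.6, 166.6]), 0.8) [116.  10. 157.]
  grey 340 (array([ 569.6, -232.2]), array([203.4, 138.6]), 79.2)
```

View pics/g.png

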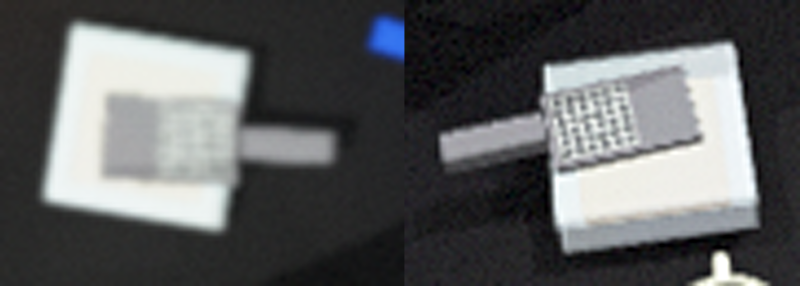

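The crop confirms the grey grater, with its handle end at top ≈(350,191) and its foot at ≈(302,189).

```bash
python3 - <<'E'
from h import *
from scipy.spatial.transform import Rotation as R
T=cam('top'); S=cam('scene')
cT=lambda x,y:(280+x/4.757,160+y/4.757); cS=lambda x,y:(145+(x-404)/4.396,170+y/4.396)
p=lambda c,uv,z:onplane(c,[uv],z)[0].round(4)
print('top foot',p(T,cT(104,136),.048),'junc',p(T,cT(240,145),.056),'hend',p(T,cT(335,147),.056))
print('scene foot corners',p(S,cS(683,68),.048),p(S,cS(702,137),.048),'hend',p(S,cS(438,135),.056),p(S,cS(441,163),.056),'junc',p(S,cS(542,116),.056),p(S,cS(546,143),.056))
P=cloud(T); H=P[182:200,328:356].reshape(-1,3); H=H[(H[:,2]>.045)&(H[:,2]<.065)]
k=H[:,1]<-.268
H=H[k];d=cv2.fitLine(H[:,:2].astype(np.float32),cv2.DIST_L2,0,.01,.01).ravel();print(len(H),H.mean(0),H.min(0),H.max(0),d,np.degrees(np.arctan2(d[1],d[0])))
o=ctrl.get_obs();q=o['eef_rot'];print(R.from_quat(np.roll(q,-1)).as_matrix().round(3))
E
```

```text
top foot [ 0.5548 -0.1618  0.048 ] junc [ 0.5458 -0.2609  0.056 ] hend [ 0.5428 -0.3312  0.056 ]
scene foot corners [ 0.5307 -0.1584  0.048 ] [ 0.591  -0.1632  0.048 ] hend [ 0.5355 -0.3287  0.056 ] [ 0.5586 -0.3316  0.056 ] junc [ 0.5438 -0.2597  0.056 ] [ 0.5664 -0.2626  0.056 ]
117 [ 0.5465363  -0.29766446  0.05566077] [ 0.53552411 -0.32779697  0.04696858] [ 0.55767197 -0.26950378  0.06247061] [ 0.03784678  0.99928355  0.54653627 -0.29766446] 87.83102
[[ 0.929  0.371 -0.   ]
 [ 0.371 -0.929  0.001]
 [ 0.    -0.001 -1.   ]]
```

```bash
cat >> h.py <<'E'
from scipy.spatial.transform import Rotation as R
def cur():
    o=ctrl.get_obs(); return np.array(o['eef_pos']),R.from_quat(np.roll(o['eef_rot'],-1))
def frame(z,y):
    z=np.array(z,float);z/=np.linalg.norm(z);y=np.array(y,float);y-=z*(y@z);y/=np.linalg.norm(y)
    return R.from_matrix(np.c_[np.cross(y,z),y,z])
def go(p,Rt):
    p0,R0=cur(); return (R0.inv().apply(np.array(p)-p0)*1000).round(1),np.degrees((R0.inv()*Rt).as_rotvec()).round(2)
h=np.radians(85.7); xg=np.array([np.cos(h),np.sin(h),0]); yg=np.array([-xg[1],xg[0],0]); zw=np.array([0,0,1.])
s=np.sqrt(.5); Rpick=frame(s*xg-s*zw,-yg); zt=Rpick.as_matrix()[:,2]
pick=np.array([.5473,-.3007,.048])-.006*zt
a=np.radians(18.7); sx=np.array([np.cos(a),np.sin(a),0]); sy=np.array([-sx[1],sx[0],0]); Rplace=frame(s*sx-s*zw,sy)
stand=np.array([.55,.2597,0])
E
python3 -c "
from h import *
print(pick,zt,go(pick-.12*zt,Rpick))"
```

```text
[ 0.54698189 -0.3049307   0.05224264] [ 0.05301797  0.70511637 -0.70710678] (array([357.6, -12.6, 118.9]), array([ 25.03,  40.12, -60.49]))
```

servo_tool --series "-1 0.03 0 0 2 3.3 -5; -1 0.06 -0.002 0 4 6.7 -10; -1 0.09 -0.003 0.01 6 10 -15; -1 0.12 -0.004 0.02 8 13.4 -20; -1 0.15 -0.005 0.03 10.5 16.7 -25; -1 0.18 -0.006 0.04 12.5 20 -30; -1 0.21 -0.007 0.06 14.5 23.4 -35; -1 0.24 -0.008 0.075 17 26.8 -40; -1 0.27 -0.009 0.09 19 30 -45; -1 0.3 -0.01 0.1 21 33.5 -50; -1 0.33 -0.012 0.11 23 37 -55; -1 0.3576 -0.0126 0.119 25 40.1 -60.5"

```text
time_s: 1.3
eef_pos: [0.5414, -0.389, 0.1361]
eef_rot: [-0.261, 0.676, 0.629, 0.282]
wrist_force: [-0.2, -1.1, -0.9]
opening: 0.999
grasp_force: 0.0
```

servo_tool --series "-1 0 0 0 0 0 0; -1 0 0 0 0 0 0; -1 0 0 0 0 0 0; -1 0 0 0 0 0 0"

```text
time_s: 1.63
eef_pos: [0.5402, -0.3909, 0.1389]
eef_rot: [-0.258, 0.678, 0.628, 0.28]
wrist_force: [0.1, -0.2, 0.4]
opening: 0.998
grasp_force: 0.0
```

```bash
python3 -c "
from h import *
print(ctrl.get_obs()['q'],go(pick-.04*zt,Rpick),go(pick,Rpick))
c=cam('scene');cv2.imwrite('pics/s2.png',cv2.resize(c['img'][80:290,60:340,::-1],(800,600)))"
```

```text
[-0.9995558   0.85371187  1.0609566   0.46127571  1.86400103 -0.93571896] (array([ 0.1,  0.2, 82.3]), array([ 0.13,  0.21, -0.02])) (array([2.000e-01, 1.000e-01, 1.223e+02]), array([ 0.13,  0.21, -0.02]))
```

View pics/s2.png

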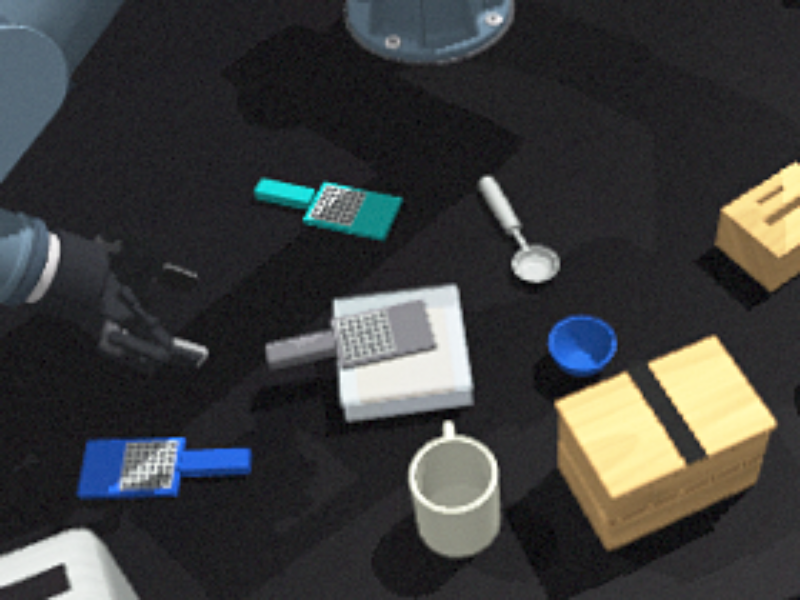

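The open pads (crop (190,350) and (180,270)) straddle the line of the handle at (300,350), tilted 45° as planned. Going in.

servo_tool --series "-1 0 0 0.02 0 0 0; -1 0 0 0.04 0 0 0; -1 0 0 0.06 0 0 0; -1 0 0 0.08 0 0 0; -1 0 0 0.095 0 0 0; -1 0 0 0.105 0 0 0; -1 0 0 0.115 0 0 0; -1 0 0 0.122 0 0 0; -1 0 0 0.122 0 0 0; -1 0 0 0.122 0 0 0"

```text
time_s: 2.52
eef_pos: [0.5472, -0.3043, 0.0514]
eef_rot: [-0.259, 0.678, 0.629, 0.28]
wrist_force: [-0.4, -0.2, -0.3]
opening: 1.001
grasp_force: 0.0
```

servo_tool --series "0 0 0 0 0 0 0; 0 0 0 0 0 0 0; 0 0 0 0 0 0 0; 0 0 0 0 0 0 0; 1 0 0 0 0 0 0; 1 0 0 0 0 0 0; 1 0 0 0 0 0 0; 1 0 0 0 0 0 0; 1 0 0 0 0 0 0; 1 0 0 0 0 0 0; 1 0 0 0 0 0 0; 1 0 0 0 0 0 0"

```text
time_s: 3.52
eef_pos: [0.5472, -0.3039, 0.0511]
eef_rot: [-0.26, 0.677, 0.629, 0.28]
wrist_force: [-0.1, -1.3, 2.5]
opening: 0.275
grasp_force: 60.6
```

```bash
python3 -c "
from h import *
p,r=cur();print(p-pick,go(p+np.array([0,0,.22]),r)[0])
c=cam('scene');cv2.imwrite('pics/s3.png',cv2.resize(c['img'][140:260,100:260,::-1],(800,600)))"
```

```text
[ 0.00021157  0.00099681 -0.00113668] [ 1.554e+02  1.000e-01 -1.557e+02]
```

View pics/s3.png

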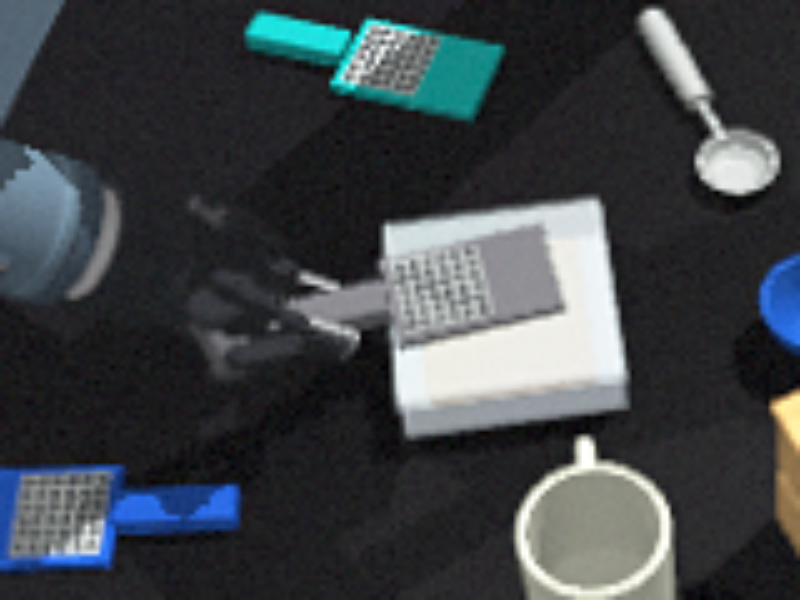

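servo_tool --series "1 0.004 0 -0.004 0 0 0; 1 0.011 0 -0.011 0 0 0; 1 0.025 0 -0.025 0 0 0; 1 0.04 0 -0.04 0 0 0; 1 0.055 0 -0.055 0 0 0; 1 0.075 0 -0.075 0 0 0; 1 0.095 0 -0.095 0 0 0; 1 0.115 0 -0.115 0 0 0; 1 0.135 0 -0.135 0 0 0; 1 0.15 0 -0.15 0 0 0; 1 0.155 0 -0.155 0 0 0; 1 0.155 0 -0.155 0 0 0"

```text
time_s: 4.57
eef_pos: [0.5476, -0.3042, 0.2728]
eef_rot: [-0.257, 0.677, 0.63, 0.28]
wrist_force: [0.5, 0.5, -1.4]
opening: 0.272
grasp_force: 60.3
```

```bash
cat > r.py <<'E'
from h import *
p0,R0=cur()
t=np.array([.5,.12,.33]); d,rv=go(t,Rplace); print(d,rv,np.linalg.norm(rv),ctrl.get_obs()['grasp_force'])
for k in(.25,.5,.75,1):
    m=(R0*R.from_rotvec(np.radians(rv)*k)).as_matrix(); print(k,'z',m[:,2].round(2),'y',m[:,1].round(2),'xg',(s*m[:,2]-s*m[:,0]).round(2),(s*m[:,2]+s*m[:,0]).round(2))
E
python3 r.py
```

```text
[338.5 -78.9 254.3] [  -0.14  -56.48 -121.28] 133.7865778021099 60.3274405002594
0.25 z [ 0.11  0.51 -0.85] y [0.89 0.33 0.31] xg [ 0.39 -0.2  -0.9 ] [-0.24  0.92 -0.31]
0.5 z [ 0.26  0.33 -0.91] y [0.55 0.72 0.42] xg [ 0.74 -0.2  -0.64] [-0.37  0.67 -0.64]
0.75 z [ 0.47  0.23 -0.85] y [0.1  0.95 0.31] xg [ 0.95 -0.   -0.3 ] [-0.28  0.32 -0.9 ]
1 z [ 0.67  0.23 -0.71] y [-0.32  0.95 -0.  ] xg [ 0.95  0.32 -0.  ] [-0. -0. -1.]
```

servo_tool --series "1 0.012 -0.003 0.009 0 -2 -4; 1 0.03 -0.007 0.022 0 -4.5 -9.7; 1 0.05 -0.012 0.038 0 -7.5 -16; 1 0.068 -0.016 0.05 0 -10.4 -22.3; 1 0.085 -0.02 0.064 0 -13.3 -28.6; 1 0.102 -0.024 0.077 0 -16.2 -34.8; 1 0.12 -0.028 0.09 0 -19.1 -41; 1 0.138 -0.032 0.103 0 -22 -47.3; 1 0.156 -0.036 0.117 0 -25 -53.6; 1 0.174 -0.04 0.13 0 -27.9 -59.9; 1 0.19 -0.045 0.143 0 -30.8 -66.1; 1 0.203 -0.047 0.153 0 -33.7 -72.4"

```text
time_s: 5.57
eef_pos: [0.5177, -0.047, 0.3033]
eef_rot: [0.134, 0.227, 0.947, 0.182]
wrist_force: [0.7, 0.1, -1.0]
opening: 0.27
grasp_force: 60.2
```

```bash
python3 r.py | head -1
```

```text
[ 90.7 142.7  17.6] [  0.17 -23.07 -48.74] 53.924404493698404 60.18652081489563
```

servo_tool --series "1 0.011 0.017 0.002 0 -2.8 -5.9; 1 0.022 0.034 0.004 0 -5.6 -11.8; 1 0.033 0.052 0.006 0 -8.4 -17.7; 1 0.044 0.07 0.008 0 -11.2 -23.6; 1 0.055 0.087 0.01 0 -14 -29.6; 1 0.066 0.105 0.012 0 -16.8 -35.5; 1 0.077 0.122 0.015 0 -19.6 -41.4; 1 0.086 0.136 0.017 0 -22 -46.4; 1 0.09 0.142 0.0175 0 -23 -48.7; 1 0.09 0.142 0.0175 0 -23 -48.7; 1 0.09 0.142 0.0175 0 -23 -48.7"

```text
time_s: 6.48
eef_pos: [0.5016, 0.1174, 0.3302]
eef_rot: [0.376, -0.147, 0.913, 0.064]
wrist_force: [-0.1, -0.2, -0.6]
opening: 0.271
grasp_force: 60.3
```

```bash
cat > v.py <<'E'
from h import *
import sys
p,r=cur(); print('rot err',go(p,Rplace)[1],ctrl.get_obs()['q'].round(2))
g=p+.006*r.as_matrix()[:,2]                 # grasp point
Rg=r*R.from_euler('y',135,degrees=True)     # only to print; x_g in tool = (s,0,s)
xg_=r.apply([s,0,s]); foot=g+xg_*.139; print('pred foot',foot.round(4),'xg',xg_.round(3))
# project the predicted foot + axis in both views
for n in('scene','top'):
    c=cam(n); E=np.linalg.inv(np.array(c['extrinsics']))
    pts=np.array([foot-.032*sy,foot+.032*sy,g]); q=cv2.projectPoints(pts,cv2.Rodrigues(E[:3,:3])[0],E[:3,3],c['K'],c['D'])[0].reshape(-1,2); print(n,q.round(1).tolist())
    if n in sys.argv[2:]:
        u,v=q[:2].mean(0).astype(int); u0,v0=max(u-50,0),max(v-60,0)
        im=c['img'][v0:v0+84,u0:u0+112,::-1]; print('crop origin',u0,v0,'x7')
        cv2.imwrite('pics/'+sys.argv[1]+n+'.png',cv2.resize(im,None,fx=7,fy=7,interpolation=cv2.INTER_CUBIC))
E
python3 v.py c1 scene; python3 -c "
from h import *
c=cam('scene');P=cloud(c);p,r=cur();g=p+.006*r.as_matrix()[:,2]
Q=P.reshape(-1,3);f=g-[0,0,.139]
k=(np.linalg.norm(Q[:,:2]-f[:2],axis=1)<.05)&(Q[:,2]>.12)&(Q[:,2]<g[2]-.04)
Q=Q[k];n=np.linalg.svd(Q-Q.mean(0),full_matrices=0)[2][2];print(k.sum(),'plate normal',n,'ctr',Q.mean(0),'rel f in stand axes',(Q.mean(0)-f)@sx,(Q.mean(0)-f)@sy,'zmin-max',np.percentile(Q[:,2],[1,99])-f[2],'y',np.percentile((Q-f)@sy,[1,99]),'sx,sy',sx,sy)"
```

```text
rot err [ 0.11 -0.17 -0.41] [-0.23 -0.5   2.22  0.54  0.8  -2.37]
pred foot [0.5049 0.1195 0.1869] xg [-0.005  0.005 -1.   ]
scene [[285.3, 129.2], [301.3, 119.9], [297.3, 87.2]]
crop origin 243 64 x7
top [[227.1, 201.0], [207.9, 208.0], [212.0, 204.2]]
446 plate normal [ 0.95588096  0.29375082 -0.00142919] ctr [0.51315413 0.11460362 0.23977114] rel f in stand axes 0.005174988637178336 -0.005009476982726584 zmin-max [0.00196277 0.09816433] y [-0.03477923  0.02984078] sx,sy [0.94721028 0.32061299 0.        ] [-0.32061299  0.94721028  0.        ]
```

View pics/c1scene.png

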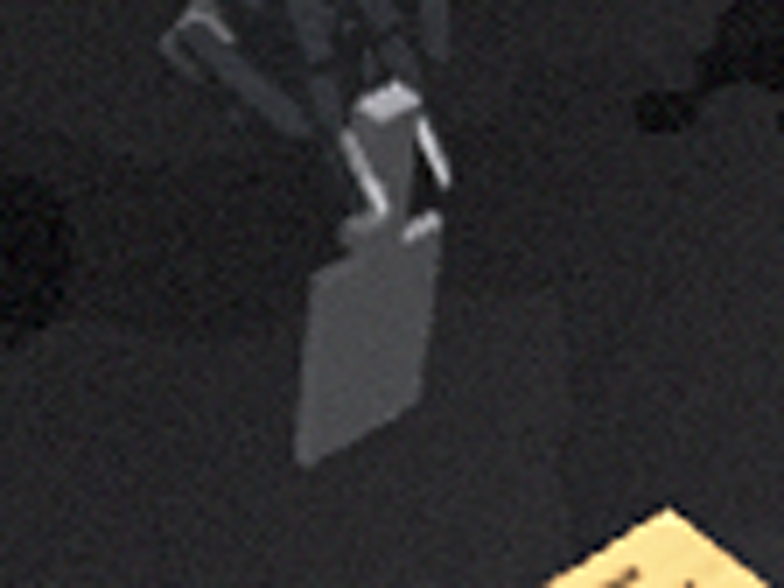

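The grater hangs upright in the grip, foot edge at crop (300,465)–(418,403), underside facing +x. Next I measure it relative to the block in the same camera.

```bash
cat > rel.py <<'E'
from h import *
c=cam('scene'); Pm=cloud(c); P=Pm.reshape(-1,3)
p,r=cur(); g=p+.006*r.as_matrix()[:,2]; f=g-[0,0,.139]
def plane(Q):
    for _ in range(4):
        m=Q.mean(0); n=np.linalg.svd(Q-m,full_matrices=0)[2][2]; e=abs((Q-m)@n); Q=Q[e<max(2.0*np.median(e),.0008)]
    n*=np.sign(n@sx); return m,n,len(Q),np.degrees(np.arctan2(n[1],n[0]))
L=np.c_[(P-stand)@sx,(P-stand)@sy,P[:,2]]
out={}
for nm,k,d in(('+x face',(abs(L[:,0]-.045)<.006)&(abs(L[:,1])<.05)&(L[:,2]>.012)&(L[:,2]<.05),sx),
            ('-y face',(abs(L[:,1]+.06)<.006)&(abs(L[:,0])<.04)&(L[:,2]>.012)&(L[:,2]<.05),sy),
            ('+y face',(abs(L[:,1]-.06)<.006)&(abs(L[:,0])<.04)&(L[:,2]>.012)&(L[:,2]<.05),sy)):
    if k.sum()>20: m,n,N,an=plane(P[k]); print(nm,N,'n',n.round(3),'ang',round(an,1),'pos stand-frame mm',((m-stand)@d*1000).round(1))
k=(np.linalg.norm(P[:,:2]-f[:2],axis=1)<.045)&(P[:,2]>f[2]+.006)&(P[:,2]<f[2]+.09)
m,n,N,an=plane(P[k]); l=(m-stand); print('plate',N,'n',n.round(3),'ang',round(an,1),'underside x,stand mm',(l@sx*1000).round(1))
Q=P[k]; yy=(Q-stand)@sy; zz=Q[:,2]
# edges row by row
ed=[(yy[(zz>a)&(zz<a+.008)].min(),yy[(zz>a)&(zz<a+.008)].max()) for a in np.arange(f[2]+.02,f[2]+.08,.008)]
ed=np.array(ed); print('plate y edges mm',(np.median(ed,0)*1000).round(1),'mid',(np.median(ed,0).mean()*1000).round(1),'tilt lo-hi',(ed.mean(1)*1000).round(1))
print('pred foot in stand',((f-stand)@sx*1000).round(1),((f-stand)@sy*1000).round(1),f[2])
T=cam('top');Pt=cloud(T)
for nm,cc,PP in(('s',c,Pm),('t',T,Pt)):
    A=PP.reshape(-1,3);lx=(A-stand)@sx;ly=(A-stand)@sy;k=(abs(A[:,2]-.06)<.006)&(abs(lx)<.06)&(abs(ly)<.08)
    r_=cv2.minAreaRect((np.c_[lx,ly][k]*1000).astype(np.float32)); print(nm,'blocktop',np.round(r_[0],1),np.round(r_[1],1),round(r_[2],1))
E
python3 rel.py
```

```text
+x face 85 n [0.951 0.31  0.01 ] ang 18.0 pos stand-frame mm 44.3
-y face 82 n [ 0.327 -0.945  0.013] ang -70.9 pos stand-frame mm -62.6
plate 205 n [ 0.95   0.313 -0.005] ang 18.2 underside x,stand mm -80.7
plate y edges mm [-155.4  -91.7] mid -123.5 tilt lo-hi [-125.5 -122.9 -123.3 -123.8 -124.4 -122.8 -122.8 -123.6]
pred foot in stand -86.5 -120.7 0.1884371129127928
s blocktop [-0.9 -1.9] [127.5  93.4] 89.7
t blocktop [ 0.2 -0.1] [122.7  90.7] 89.8
```

```bash
python3 -c "
from h import *
p,r=cur();t=p+.0835*sx+.1215*sy;d,v=go(t,Rplace);print(d,v,go(t-[0,0,.1],Rplace)[0])"
```

```text
[-58.2 121.9  59. ] [-0.01 -0.04 -0.42] [ 12.5 121.4 129.7]
```

servo_tool --series "1 -0.006 0.012 0.006 0 0 0; 1 -0.015 0.03 0.015 0 0 0; 1 -0.025 0.05 0.025 0 0 0; 1 -0.035 0.07 0.035 0 0 0; 1 -0.045 0.09 0.045 0 0 0; 1 -0.053 0.11 0.053 0 0 0; 1 -0.058 0.122 0.059 0 0 0; 1 -0.04 0.122 0.077 0 0 -0.4; 1 -0.022 0.122 0.095 0 0 -0.4; 1 -0.004 0.122 0.113 0 0 -0.4; 1 0.008 0.122 0.125 0 0 -0.4; 1 0.0125 0.1215 0.1295 0 0 -0.4"

```text
time_s: 7.73
eef_pos: [0.5408, 0.2582, 0.2279]
eef_rot: [0.375, -0.15, 0.913, 0.062]
wrist_force: [0.1, -0.9, -2.4]
opening: 0.273
grasp_force: 60.2
```

servo_tool --series "1 0 0 0 0 0 0; 1 0 0 0 0 0 0; 1 0 0 0 0 0 0; 1 0 0 0 0 0 0"

```text
time_s: 8.07
eef_pos: [0.5434, 0.259, 0.2343]
eef_rot: [0.379, -0.151, 0.911, 0.062]
wrist_force: [-0.8, 1.2, -1.3]
opening: 0.269
grasp_force: 60.2
```

```bash
python3 rel.py; python3 v.py c2 scene top
```

```text
+x face 76 n [ 0.949  0.314 -0.008] ang 18.3 pos stand-frame mm 44.4
-y face 100 n [ 0.327 -0.945 -0.021] ang -70.9 pos stand-frame mm -62.8
plate 206 n [0.949 0.315 0.006] ang 18.4 underside x,stand mm 4.6
plate y edges mm [-33.8  30.5] mid -1.7 tilt lo-hi [-2.2 -1.8 -3.  -3.8 -0.6 -0.3 -2.2  0.1]
pred foot in stand -2.4 1.5 0.09092457635186968
s blocktop [-1.1 -1.9] [ 93.7 127. ] 0.6
t blocktop [-0.  -1.1] [ 91.2 119.8] 0.3
rot err [0.01 0.15 0.07] [ 0.2  -0.1   2.14  0.27  0.33 -1.91]
pred foot [0.5474 0.2604 0.0906] xg [ 0.003  0.    -1.   ]
scene [[330.1, 149.9], [344.0, 140.8], [344.7, 112.2]]
crop origin 287 85 x7
top [[188.0, 189.6], [170.4, 196.0], [169.4, 191.5]]
crop origin 129 132 x7
```

View pics/c2scene.png

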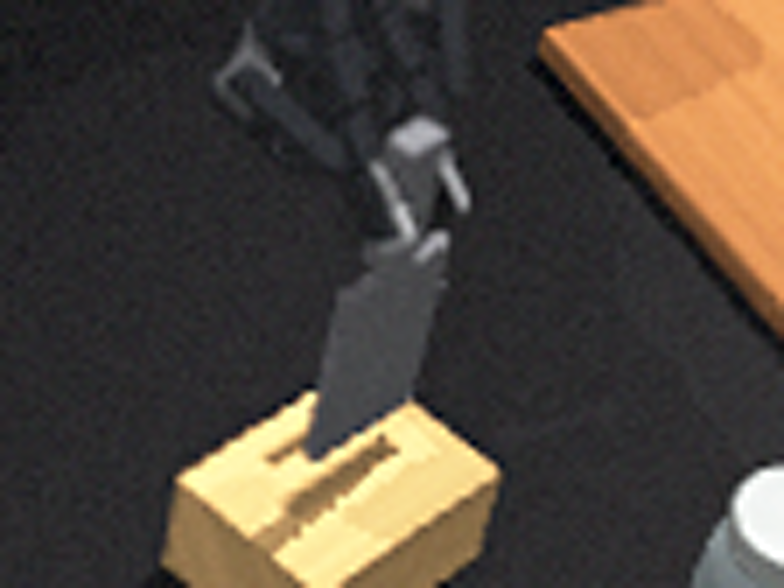

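The plate hangs over the block with foot corners at crop (315,460) and (410,402), about 30 mm above the top. The long slot is visible in front of it, at about (262,540)–(395,447). Comparing the ends now.

```bash
python3 - <<'E'
from h import *
c=cam('scene')
cr=lambda x,y:(287+x/7-.43,85+y/7-.43)
st=lambda uv,z:[((onplane(c,[uv],z)[0]-stand)@e*1000).round(1) for e in(sx,sy)]
print('slot eye',st(cr(262,540),.06),st(cr(395,447),.06)); print('foot',st(cr(315,460),.0905),st(cr(410,402),.0905))
# slot profile along y: darkness of block-top pixels
uv=np.stack(np.meshgrid(np.arange(300,365),np.arange(130,175)),-1).reshape(-1,2)
q=onplane(c,uv,.06)-stand; lx=q@sx*1000; ly=q@sy*1000; v=c['img'][uv[:,1],uv[:,0]].sum(1)/3
for y in range(-48,49,4):
    k=(abs(ly-y)<3); row=[int(v[k&(abs(lx-x)<1.5)].mean()) if (k&(abs(lx-x)<1.5)).any() else -1 for x in range(-12,16,3)]; print(y,row)
E
```

```text
slot eye [np.float64(4.2), np.float64(-57.8)] [np.float64(2.2), np.float64(31.7)]
foot [np.float64(1.8), np.float64(-27.8)] [np.float64(3.6), np.float64(32.5)]
-48 [215, 212, 216, 197, 145, 149, 140, 141, 215, 222]
-44 [215, 215, 218, 225, 138, 144, 140, 145, 216, 222]
-40 [216, 218, 214, 225, 179, 145, 136, 145, 217, 220]
-36 [218, 208, 202, 143, 127, 109, 136, 149, 219, 220]
-32 [220, 211, 174, 113, 104, 109, 132, 184, 222, 220]
-28 [222, 197, 157, 107, 104, 115, 147, 147, 222, 221]
-24 [223, 211, 151, 108, 106, 122, 129, 146, 221, 219]
-20 [224, 211, 183, 105, 109, 107, 120, 183, 224, 221]
-16 [226, 201, 152, 109, 109, 105, 130, 222, 224, 208]
-12 [227, 191, 152, 109, 108, 110, 137, 221, 225, 207]
-8 [226, 214, 191, 103, 110, 105, 137, 221, 223, 205]
-4 [227, 215, 172, 100, 103, 105, 173, 225, 223, 205]
0 [161, 203, 149, 106, 106, 113, 224, 227, 223, 213]
4 [228, 214, 146, 100, 106, 121, 137, 227, 224, 204]
8 [229, 214, 191, 99, 102, 101, 121, 226, 223, 205]
12 [229, 213, 147, 101, 102, 104, 174, 225, 223, 205]
16 [194, 203, 148, 101, 102, 131, 217, 225, 224, 205]
20 [227, 211, 186, 98, 101, 95, 217, 226, 223, 204]
24 [230, 220, 165, 103, 92, 95, 205, 224, 222, 204]
28 [163, 209, 144, 101, 148, 106, 227, 227, 222, 201]
32 [195, 216, 106, 200, 172, 113, 216, 225, 222, 202]
36 [226, 216, 220, 211, 210, 222, 224, 223, 220, 203]
40 [226, 219, 219, 219, 224, 225, 223, 224, 223, 221]
44 [222, 216, 218, 219, 224, 225, 223, 223, 223, 220]
48 [222, 217, 218, 211, 225, 211, 223, 208, 213, 220]
```

View pics/c2top.png

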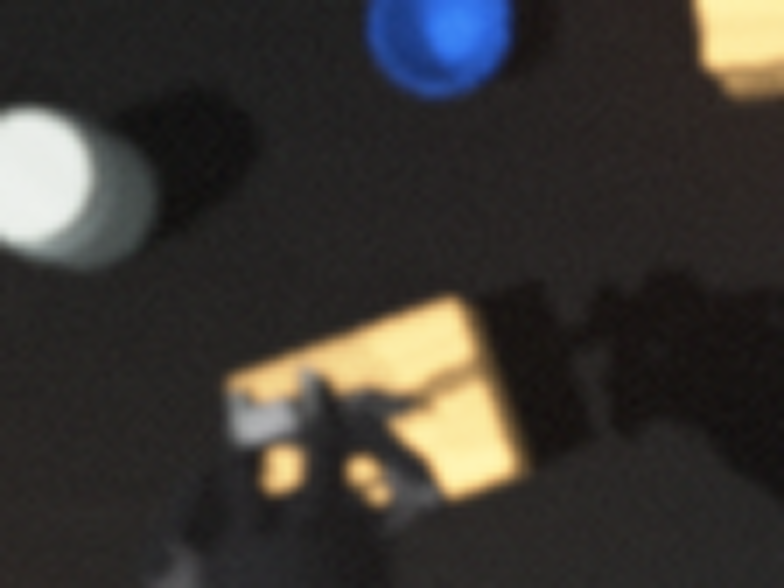

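The slot centre is at about (-0.8,-1.8) mm in my stand frame and the foot is at (0.6,-1.7). I'll shift -1.8 mm along the block's x and start going down.

servo_tool --series "1 0.0013 0 -0.0013 0 0 0; 1 0.0033 0 0.0007 0 0 0; 1 0.0063 0 0.0037 0 0 0; 1 0.0093 0 0.0067 0 0 0; 1 0.0123 0 0.0097 0 0 0; 1 0.0153 0 0.0127 0 0 0; 1 0.0173 0 0.0147 0 0 0; 1 0.019 0 0.0165 0 0 0; 1 0.019 0 0.0165 0 0 0; 1 0.019 0 0.0165 0 0 0"

```text
time_s: 9.15
eef_pos: [0.5406, 0.2583, 0.2069]
eef_rot: [0.378, -0.151, 0.912, 0.062]
wrist_force: [0.4, 0.8, -1.0]
opening: 0.274
grasp_force: 60.3
```

servo_tool --series "1 0.001 0 0.001 0 0 0; 1 0.002 0 0.002 0 0 0; 1 0.003 0 0.003 0 0 0; 1 0.004 0 0.004 0 0 0; 1 0.005 0 0.005 0 0 0; 1 0.005 0 0.005 0 0 0"

```text
time_s: 9.65
eef_pos: [0.5413, 0.2582, 0.2007]
eef_rot: [0.379, -0.151, 0.911, 0.062]
wrist_force: [1.9, -2.8, 0.1]
opening: 0.267
grasp_force: 60.6
```

servo_tool --series "1 0.001 0 0.001 0 0 0; 1 0.002 0 0.002 0 0 0; 1 0.003 0 0.003 0 0 0; 1 0.004 0 0.004 0 0 0; 1 0.005 0 0.005 0 0 0; 1 0.005 0 0.005 0 0 0"

```text
time_s: 10.15
eef_pos: [0.5408, 0.2581, 0.1928]
eef_rot: [0.378, -0.151, 0.911, 0.062]
wrist_force: [2.4, -3.4, 0.3]
opening: 0.267
grasp_force: 60.8
```

```bash
python3 rel.py; python3 v.py c3 scene; python3 -c "
from h import *
o=ctrl.get_obs();print(o['wrist_force'],o['torque'])"
```

```text
+x face 104 n [0.949 0.314 0.004] ang 18.3 pos stand-frame mm 44.2
-y face 109 n [ 0.322 -0.947  0.016] ang -71.2 pos stand-frame mm -62.4
plate 197 n [0.969 0.243 0.053] ang 14.1 underside x,stand mm 2.2
plate y edges mm [-32.9  31.4] mid -0.8 tilt lo-hi [-2.2 -2.6 -1.9  0.1 -0.7 -0.9 -1.2  0.8]
pred foot in stand -5.0 1.5 0.04964620967882116
s blocktop [-0.1 -2.1] [ 93.7 126.7] 0.2
t blocktop [ 0.2 -0.2] [121.6  90.7] 89.7
rot err [0.01 0.01 0.07] [ 0.2  -0.02  2.17  0.38  0.23 -2.03]
pred foot [0.5448 0.2595 0.0496] xg [ 0.    -0.001 -1.   ]
scene [[327.5, 158.2], [341.2, 149.1], [341.7, 122.0]]
crop origin 284 93 x7
top [[190.6, 190.8], [173.5, 197.0], [172.8, 192.7]]
[ 3.17981991 -4.42479946 -0.21212709] [-1.08782815 -0.24799092 -0.61278297]
```

View pics/c3scene.png

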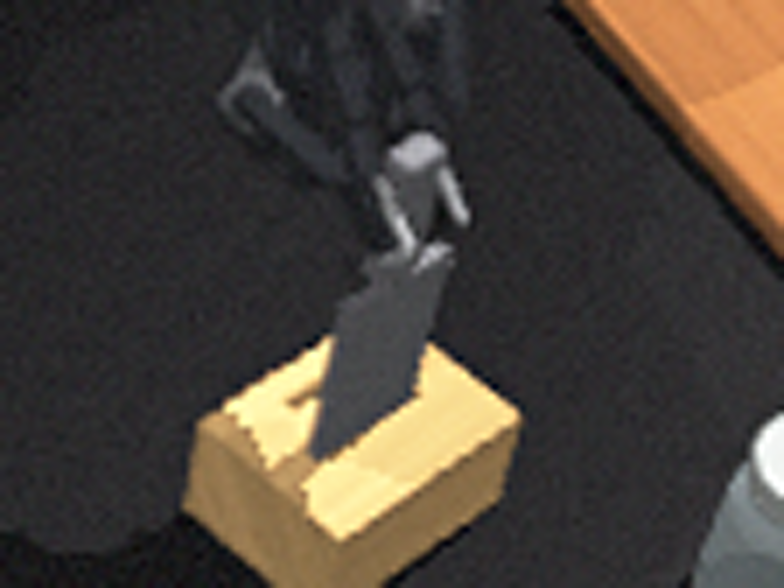

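The foot has entered the slot: the plate meets the block top at crop (320,458)–(415,395). A 5 N side load along the block's -y says it rubs the +y end, so I'll shift -1 mm in y and continue.

servo_tool --series "1 0 -0.0005 0 0 0 0; 1 0 -0.001 0 0 0 0; 1 0.001 -0.001 0.001 0 0 0; 1 0.002 -0.001 0.002 0 0 0; 1 0.003 -0.001 0.003 0 0 0; 1 0.003 -0.001 0.003 0 0 0; 1 0.003 -0.001 0.003 0 0 0"

```text
time_s: 10.93
eef_pos: [0.5409, 0.2575, 0.1887]
eef_rot: [0.378, -0.151, 0.912, 0.062]
wrist_force: [1.8, -1.1, 0.3]
opening: 0.275
grasp_force: 60.5
```

```bash
cat > f.py <<'E'
from h import *
o=ctrl.get_obs();w=np.array(o['wrist_force']);t=np.array(o['torque']);print('F stand xyz',(w@sx).round(1),(w@sy).round(1),w[2].round(1),'T',(t@sx).round(2),(t@sy).round(2),t[2].round(2))
p,r=cur();print('roterr',go(p,Rplace)[1],'footz',p[2]-.0042-.139)
E
python3 f.py
```

```text
F stand xyz 1.4 -1.6 0.3 T -0.33 0.02 -0.23
roterr [0.04 0.   0.06] footz 0.045452782999200664
```

servo_tool --series "1 0.001 -0.0002 0.001 0 0 0; 1 0.002 -0.0003 0.002 0 0 0; 1 0.003 -0.0003 0.003 0 0 0; 1 0.004 -0.0003 0.004 0 0 0; 1 0.005 -0.0003 0.005 0 0 0; 1 0.005 -0.0003 0.005 0 0 0"

```text
time_s: 11.43
eef_pos: [0.541, 0.2571, 0.1813]
eef_rot: [0.378, -0.151, 0.912, 0.062]
wrist_force: [1.5, 0.7, 2.2]
opening: 0.271
grasp_force: 60.4
```

```bash
python3 f.py
```

```text
F stand xyz 1.7 0.2 2.2 T 0.05 -0.22 -0.11
roterr [ 0.03 -0.    0.04] footz 0.03814438796126096
```

servo_tool --series "1 0.001 0 0.001 0 0 0; 1 0.002 0 0.002 0 0 0; 1 0.003 0 0.003 0 0 0; 1 0.004 0 0.004 0 0 0; 1 0.005 0 0.005 0 0 0; 1 0.005 0 0.005 0 0 0"

```text
time_s: 11.93
eef_pos: [0.541, 0.257, 0.1742]
eef_rot: [0.377, -0.151, 0.912, 0.062]
wrist_force: [2.2, 0.0, 2.1]
opening: 0.27
grasp_force: 60.3
```

```bash
python3 f.py
```

```text
F stand xyz 2.1 -0.7 2.1 T 0.01 -0.24 -0.21
roterr [ 0.03 -0.01  0.06] footz 0.03100104458870831
```

servo_tool --series "1 0.001 0 0.001 0 0 0; 1 0.002 0 0.002 0 0 0; 1 0.003 0 0.003 0 0 0; 1 0.004 0 0.004 0 0 0; 1 0.005 0 0.005 0 0 0; 1 0.005 0 0.005 0 0 0"

```text
time_s: 12.43
eef_pos: [0.5409, 0.2571, 0.1672]
eef_rot: [0.378, -0.151, 0.912, 0.062]
wrist_force: [2.1, -1.6, 1.9]
opening: 0.272
grasp_force: 60.3
```

```bash
python3 f.py
```

```text
F stand xyz 1.4 -2.2 1.9 T -0.08 -0.28 -0.26
roterr [ 0.03 -0.01  0.06] footz 0.02395931822092745
```

servo_tool --series "1 0.0007 0 0.0007 0 0 0; 1 0.0014 0 0.0014 0 0 0; 1 0.002 0 0.002 0 0 0; 1 0.0028 0 0.0028 0 0 0; 1 0.0028 0 0.0028 0 0 0"

```text
time_s: 12.85
eef_pos: [0.541, 0.2571, 0.1633]
eef_rot: [0.378, -0.151, 0.912, 0.062]
wrist_force: [1.3, 1.3, 2.9]
opening: 0.272
grasp_force: 60.5
```

```bash
python3 f.py; python3 rel.py; python3 v.py c4 scene
```

```text
F stand xyz 1.6 0.8 2.9 T -0.05 -0.27 -0.23
roterr [ 0.03 -0.01  0.06] footz 0.020115096125784188
+x face 78 n [ 0.948  0.319 -0.013] ang 18.6 pos stand-frame mm 44.0
-y face 83 n [ 0.327 -0.945 -0.003] ang -70.9 pos stand-frame mm -62.6
plate 196 n [ 0.001 -0.002 -1.   ] ang -62.4 underside x,stand mm 2.4
plate y edges mm [-34.8  31.5] mid -1.7 tilt lo-hi [-4.6 12.   0.8  1.7 -2.8 -2.4 -3.  -1.8]
pred foot in stand -5.2 0.4 0.020073457028402242
s blocktop [-1.2 -3.7] [ 94.8 127.6] 0.5
t blocktop [ 0.2 -0.1] [122.3  90.1] 89.7
rot err [ 0.03 -0.02  0.06] [ 0.2   0.04  2.18  0.58  0.16 -2.23]
pred foot [0.5449 0.2584 0.0201] xg [-0. -0. -1.]
scene [[325.9, 164.4], [339.5, 155.3], [339.8, 129.3]]
crop origin 282 99 x7
top [[192.4, 191.1], [175.7, 197.1], [175.3, 192.9]]
```

View pics/c4scene.png

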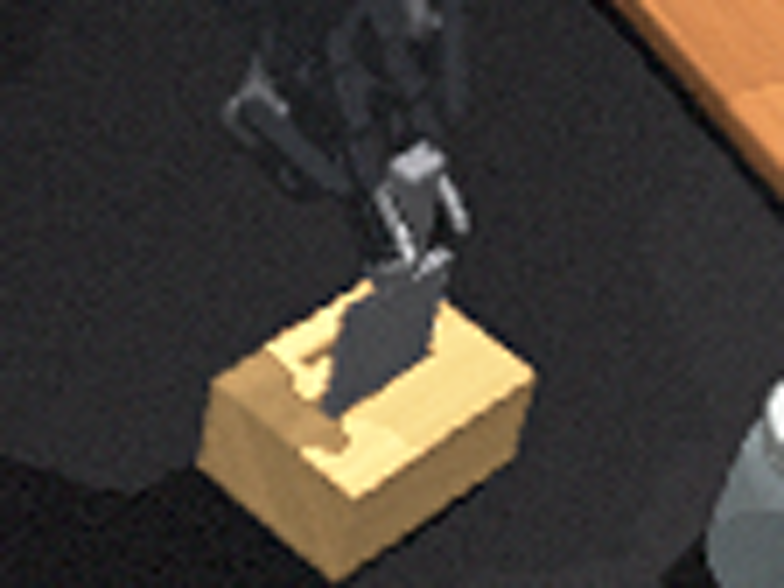

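The plate is now about 40 mm deep and hasn't slipped in the grip. I'll press on until the floor shows in the force.

servo_tool --series "1 0.0007 0 0.0007 0 0 0; 1 0.0014 0 0.0014 0 0 0; 1 0.0014 0 0.0014 0 0 0"

```text
time_s: 13.3
eef_pos: [0.5413, 0.2571, 0.1619]
eef_rot: [0.378, -0.151, 0.911, 0.062]
wrist_force: [0.2, -0.6, 6.2]
opening: 0.272
grasp_force: 60.9
```

servo_tool --series "1 0.0007 0 0.0007 0 0 0; 1 0.0014 0 0.0014 0 0 0; 1 0.0014 0 0.0014 0 0 0"

```text
time_s: 13.55
eef_pos: [0.5425, 0.2572, 0.1617]
eef_rot: [0.38, -0.151, 0.911, 0.062]
wrist_force: [-4.4, -3.4, 14.7]
opening: 0.271
grasp_force: 61.9
```

servo_tool --series "1 0.0007 0 0.0007 0 0 0; 1 0.0014 0 0.0014 0 0 0; 1 0.0014 0 0.0014 0 0 0"

```text
time_s: 13.8
eef_pos: [0.5439, 0.2572, 0.1615]
eef_rot: [0.381, -0.15, 0.91, 0.062]
wrist_force: [-3.6, -3.1, 17.7]
opening: 0.267
grasp_force: 62.0
```

```bash
python3 f.py; python3 -c "
from h import *
c=cam('scene');P=cloud(c);L=(P-stand);k=(abs(L@sx)<.03)&(abs(L@sy)<.018)&(P[...,2]>.165);Q=P[k]
print(np.percentile(Q[:,2],[50,90,97]))
h=Q[(abs((Q-stand)@sy)<.011)];print('handle end z ~ expect .188:',np.histogram(h[:,2],bins=np.arange(.165,.215,.004)))"
```

```text
F stand xyz -4.4 -1.8 17.7 T -0.2 -0.73 -0.15
roterr [-0.09  0.47  0.11] footz 0.018299290997003392
[0.18640999 0.20299561 0.20990876]
handle end z ~ expect .188: (array([ 6,  2,  5,  6,  7, 16, 14,  1,  0,  2,  0,  2]), array([0.165, 0.169, 0.173, 0.177, 0.181, 0.185, 0.189, 0.193, 0.197,
       0.201, 0.205, 0.209, 0.213]))
```

It stopped hard at foot z ≈ 18 mm with 18 N, and the handle end is at ≈0.189 m (0.188 expected), so it is home. Unload, open, and back off.

servo_tool --series "1 -0.0007 0 -0.0007 0 0 0; 1 -0.0014 0 -0.0014 0 0 0; 1 -0.0018 0 -0.0018 0 0 0; 1 -0.0018 0 -0.0018 0 0 0; 0.3 -0.0018 0 -0.0018 0 0 0; 0 -0.0018 0 -0.0018 0 0 0; -0.5 -0.0018 0 -0.0018 0 0 0; -1 -0.0018 0 -0.0018 0 0 0; -1 -0.0018 0 -0.0018 0 0 0; -1 -0.0018 0 -0.0018 0 0 0; -1 -0.0018 0 -0.0018 0 0 0; -1 -0.0018 0 -0.0018 0 0 0"

```text
time_s: 14.85
eef_pos: [0.5409, 0.2572, 0.16]
eef_rot: [0.378, -0.151, 0.912, 0.062]
wrist_force: [-0.3, 0.1, 0.0]
opening: 1.004
grasp_force: 0.0
```

servo_tool --series "-1 0 0 0 0 0 0; -1 0 0 0 0 0 0; -1 0 0 0 0 0 0; -1 0 0 -0.01 0 0 0; -1 0 0 -0.025 0 0 0; -1 0 0 -0.045 0 0 0; -1 0 0 -0.065 0 0 0; -1 0 0 -0.085 0 0 0; -1 0 0 -0.105 0 0 0; -1 0 0 -0.12 0 0 0; -1 0 0 -0.12 0 0 0; -1 0 0 -0.12 0 0 0"

```text
time_s: 15.85
eef_pos: [0.4611, 0.2299, 0.2461]
eef_rot: [0.379, -0.151, 0.911, 0.062]
wrist_force: [-0.2, -1.0, 0.9]
opening: 0.998
grasp_force: 0.0
```

```bash
python3 - <<'E'
from h import *
c=cam('scene');P=cloud(c);L=P-stand;lx=L@sx;ly=L@sy;z=P[...,2]
k=(abs(lx)<.03)&(abs(ly)<.036)&(z>.068)&(z<.112);Q=P[k]
for _ in range(5):
    m=Q.mean(0);n=np.linalg.svd(Q-m,full_matrices=0)[2][2];e=abs((Q-m)@n);Q=Q[e<max(2*np.median(e),.001)]
print(len(Q),'normal',n.round(3),np.degrees(np.arctan2(n[1],n[0])),'x',(m-stand)@sx,'y',np.percentile((Q-stand)@sy,[1,99]))
k=(abs(lx)<.03)&(abs(ly)<.011)&(z>.13);print('handle z',np.percentile(z[k],[90,95,98,100]))
cv2.imwrite('pics/end.png',cv2.resize(c['img'][85:235,240:440,::-1],(800,600)))
E
```

```text
69 normal [0.95  0.313 0.001] 18.219404536674617 x 0.0017162566575455512 y [-0.03312066  0.03062682]
handle z [0.19001662 0.19075325 0.19146125 0.19308102]
```

View pics/end.png

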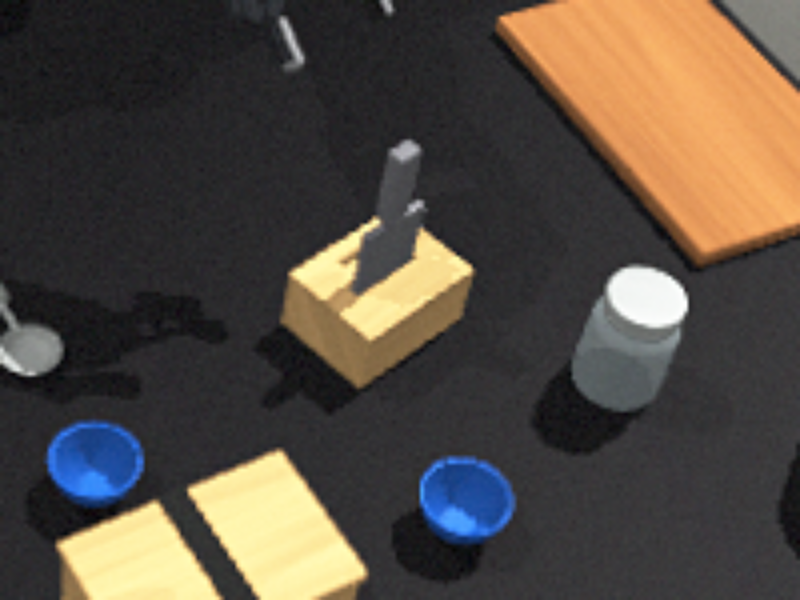

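The grater stands upright in the long slot (plate at crop (390,250), handle end at (405,150)), released, with nothing else moved. One last check of the handle-end height against the block top.

```bash
python3 - <<'E'
from h import *
for n in('top','scene'):
    c=cam(n);P=cloud(c);L=P-stand;lx=L@sx;ly=L@sy;z=P[...,2]
    k=(abs(lx)<.02)&(abs(ly)<.012)&(z>.181)&(z<.2); b=(abs(lx-.027)<.012)&(abs(ly)<.05)&(z>.05)&(z<.07)
    print(n,k.sum(),np.median(z[k]),np.percentile(z[k],[10,90]),'block',np.median(z[b]),'xy',np.median(lx[k]),np.median(ly[k]))
E
```

```text
top 37 0.18793126102849533 [0.18516912 0.19082588] block 0.059816217349918155 xy -0.005462559529998049 -0.0007377074068405102
scene 35 0.18918710223021373 [0.1836107  0.19146257] block 0.060824988111605194 xy -0.002397150136009018 0.0001223844945234201
```

The handle end is 128 mm above the block top in both views, exactly as expected for a foot on the floor. Handing in.

```bash
python3 -c "
from bench import ctrl
print(ctrl.hand_in())"
```

```text
the job is handed in; nothing more can be done
None
```

The grey grater is standing upright in the block's long slot, foot on the slot floor by measurement, released, with no sign that anything else moved; I handed the job in at about 16 s, and no verdict came back.

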